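# Open the stuck pigment jar

### The job

The blue cap on the clamped pigment jar is stuck: break it loose with a firm counter-clockwise twist, spin it off and lift it clear, then set it down flat, top side up, in the free part of the metal tray. Put it down rather than dropping it, and do not disturb the other cap, the bottle, the beaker or the other jars.

Things in the scene. Friction and masses are not known exactly. Their poses are not given: they have to be found in the camera images.
- jar: White pigment jar with an orange band, 88 mm wide, held between the blue jaws of a grey bench clamp bolted to the table: it cannot turn or shift. Origin: on the jar's upright axis at table level, z up. Shoulder: slopes from 74 mm above the table (88 mm wide) up to 93 mm (at the neck, 44 mm wide); jaws up to 70 mm high, base plate 150 x 170 mm.
- neck_top (a point): Centre of the mouth of the jar's neck, 126 mm above the table, hidden under the cap. Right-hand thread: the cap loosens counter-clockwise seen from above, climbs 14 mm per full turn (2 mm of up-and-down play) and is free of the thread after 150 degrees of turn in all; then it lifts straight up, and must rise 31 mm above its screwed-home height to clear the neck.
- cap: The stuck screw cap on that jar: blue, ribbed, round, 62 mm wide, 34 mm high, white stripe on its top, 40 to 90 g, hollow below. Origin: centre of its underside, z up. Screwed home, its underside is 104 mm and its top 138 mm above the table. Stuck for about the first 15 degrees (it takes up to about 0.9 N m: grip it firmly, 40 N or more), then it turns freely.
- cap_mark (a point): The outer end of the white stripe on the cap's top face, 27 mm from the cap's axis, along the cap's x axis: shows how far the cap has turned. With the cap screwed home the stripe points along the jar's x axis.
- tray: Bare metal tray, fixed to the table, 168 x 218 mm outside (its x and y), 18 mm high, walls 4 mm thick, floor top 4 mm above the table. Origin: centre of its underside.
- white_cap: A plain white cap, 54 mm wide and 22 mm high, lying in the +y half of the tray; origin at the centre of its underside. Leave it alone.
- beaker: Orange-stained beaker, 84 mm wide, 100 mm high, standing nearest the robot; origin at the centre of its underside. Leave it alone.
- tall_bottle: White bottle, 66 mm wide, 170 mm high, standing at the back; origin at the centre of its underside. Leave it alone.
- left_jar: White closed jar, 70 mm wide, 90 mm high, on the robot's left; origin at the centre of its underside. Leave it alone.
- right_jar: Clear closed jar with an orange label, 70 mm wide, 100 mm high, on the robot's right; origin at the centre of its underside. Leave it alone.
Not all that is in view belongs to the job. What is meant by the cap is not black, brown or orange, and is the smaller of those in its own colour.

How it is judged:
By the outcome, as a careful person would: the job done as asked, in the order asked, and still so for the second after the job is handed in, with the robot touching nothing.
It also fails if it takes over 56 s, if anything falls off the work surface, if the arm or the gripper's body presses on something with over 40 N, if the wrist force passes 120 N, or if a joint passes its speed limit or range.

### The arm

A 6-joint arm with a two-finger parallel gripper is mounted at the origin on the work surface. World frame = base frame: x ahead of the robot, y to its left, z up, the work surface at z = 0. Lengths are in m, angles in rad, forces in N, time in s.
With the tool pointing down it reaches from about 0.3 to 0.775 m from the base axis. Payload 14.6 kg.
Tool frame: the origin (TCP) lies at the very end of the fingers, on their centre line; the grasp point (between the pads) lies 19 mm behind it (bot.pinch_z is the distance from the TCP to the grasp point, in m); z points along the fingers, y is the direction in which the jaws open and shut (so a half turn about z gives the same grasp; the last joint's range is limited). The gripper opens to 85 mm and grips with 20 to 120 N. Pads are 22 mm wide; open, the fingers measure 114 mm over their backs; the gripper's body (76 mm by 85 mm) begins 54 mm behind the grasp point. The pads swing forward as they close: fully open they stand 13 mm farther back than shut.
Start: joints at [1.085, 0.3, 1.521, -0, 1.321, -0.067], TCP at [0.224, 0.502, 0.231] pointing down, gripper open.
Joint ranges: [-3.03, 3.03], [-0.79, 2.21], [0.23, 2.52], [-1.04, 4.18], [0, 3.07], [-2.55, 2.55]. Speed limits (rad/s): [2.22, 2.22, 2.57, 3.14, 3.14, 3.14].

### API

Orientations are given as a unit quaternion [x, y, z, w].
In Python, from station import bot gives the robot as it stands. The module is installed in compiled form; this text tells all that it offers.
- The arm moves only by the shell command python3 -m creep 'ROWS' [FORCE]. ROWS is JSON, a list that holds one entry, the list of rows, each a list of 7 numbers: the turn, a rotation vector about the tool's x, y, z in degrees, then the shift along the tool's x, y, z in cm, then the closure, from -1 (fully open) to 1 (shut). In form: [[[wx, wy, wz, x, y, z, hand], ...]]. A call has exactly 5 rows; each row is the pose to reach, as a shift and turn from the pose commanded when the call began, along the tool's axes at that moment; what a row does not reach only later rows make up. A row lasts 1/12 s, in which the tool goes at most 41.7 mm and 7.16 degrees, less where a joint would pass 70% of its speed; a pose out of reach is approached as far as the arm can. A call with a gripper value outside its range is refused whole. The fingers move at their own pace and stop on an object; FORCE is the grip in N (left out, the last holds). Time passes only in rows, so rows that repeat a pose let the fingers close, or fill a call up. It gives the time, the measured TCP pose, the force and the opening at its end, in the units of the state.
- bot.sense(): the state, without advancing time (a new reading comes with each control period).
- bot.grab_frame(name): name is "scene" or "top" or "wrist"; returns the picture (384x512x3 uint8, red, green, blue); there is no depth.
- bot.calibration(name): a dict with "fx", "fy", "cx", "cy" (pixels), "rvec" (rotation vector, rad) and "tvec" (3), from world to camera coordinates, as OpenCV has them. Camera axes: x right, y down, z forward; pixel columns grow to the right and rows downward; lengths in m; the calibration is good to about 2 mm. A picture is of the moment at which its call begins: read the wrist's pose just before it. calibration takes no time and is no camera call; for the wrist camera it gives the pose at the moment of the call.
- bot.hand_in(): hands the job in, once; it reports no verdict.
The state is a dict: "clock": time; "joint_pos": joint angles; "qvel": joint speeds; "effort": joint torques, N m; "tcp_pos": TCP position; "tcp_rot": TCP orientation; "wrist_force": force on the tool from outside, world axes, zero at the start; "torque": the same for the moment, N m; "gripper_width": finger opening in m.
Only numpy, scipy, OpenCV 4.12 (cv2) and the standard library are available. Lean on these libraries where they do the work, as an engineer would, in place of code of your own. Each camera call takes 0.05 s, during which the arm holds its last target. There are 200 camera calls.

## Working session

There is one attempt and no reset: what is moved stays moved. The work goes in short steps, Python scripts to look and compute and a shell command to move; the robot and the scene stay as the last step left them, time stands still between calls to the robot, and variables do not carry over. Pictures are saved under pics/ and viewed, about 8 in all and at most 12, crops included, and the job is handed in when it is done.

```bash
mkdir -p pics; ls
cat > h.py <<'E'
import numpy as np,cv2
from station import bot
from scipy.spatial.transform import Rotation as R
def grab(n,f):
    c=bot.calibration(n); im=bot.grab_frame(n); cv2.imwrite(f'pics/{f}.png',im[:,:,::-1]); np.save(f'pics/{f}.npy',im); return c,im
def ray(c,u,v,z):
    M=R.from_rotvec(np.ravel(c['rvec'])).as_matrix(); t=np.ravel(c['tvec'])
    o=-M.T@t; d=M.T@np.array([(u-c['cx'])/c['fx'],(v-c['cy'])/c['fy'],1]); return o+d*(z-o[2])/d[2]
def proj(c,p):
    M=R.from_rotvec(np.ravel(c['rvec'])).as_matrix(); q=M@np.array(p)+np.ravel(c['tvec'])
    return np.array([c['fx']*q[0]/q[2]+c['cx'],c['fy']*q[1]/q[2]+c['cy']])
E
python3 - <<'E'
from h import *
print(bot.sense())
a=[grab(n,n+'0')[1] for n in('scene','top')]
im=np.hstack(a)[:,:,::-1]
cv2.imwrite('pics/both.png',cv2.resize(im,(800,300),interpolation=cv2.INTER_AREA))
for n in('scene','top'):print(bot.calibration(n))
E
```

```text
pics
{'clock': 0.0, 'joint_pos': array([ 1.08542497e+00,  3.00485147e-01,  1.52157560e+00, -1.39675360e-06,
        1.32067848e+00, -6.66130422e-02]), 'qvel': array([-0.00065216,  0.00207218, -0.00049843,  0.0016844 ,  0.00196864,
       -0.00108113]), 'effort': array([-1.42482553e-03, -5.43480849e+01, -3.61806071e+01, -1.43211541e-04,
        3.88069151e-03, -1.08807922e-04]), 'tcp_pos': array([0.22354848, 0.50227263, 0.23071592]), 'tcp_rot': array([ 2.07852452e-01,  9.78160022e-01, -5.51777902e-04, -1.55571436e-04]), 'wrist_force': array([ 0.232275  , -0.62817647,  0.26006488]), 'torque': array([-0.03505608,  0.03624706,  0.02237046]), 'gripper_width': 0.08531285261134283}
{'fx': 393.9882276282607, 'fy': 393.9882276282607, 'cx': 253.17309713479145, 'cy': 201.93145616102984, 'rvec': array([ 2.08699558,  0.81919456, -0.41479027]), 'tvec': array([-0.40490281, -0.10847512,  1.47724062])}
{'fx': 453.2561195609601, 'fy': 453.2561195609601, 'cx': 254.7788793475864, 'cy': 188.7006617964002, 'rvec': array([ 2.11273749, -2.1653908 ,  0.16753171]), 'tvec': array([0.02321236, 0.5551567 , 1.46921781])}
```

View pics/top0.png

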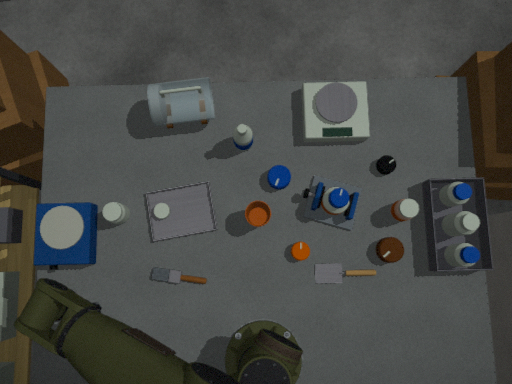

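View pics/scene0.png

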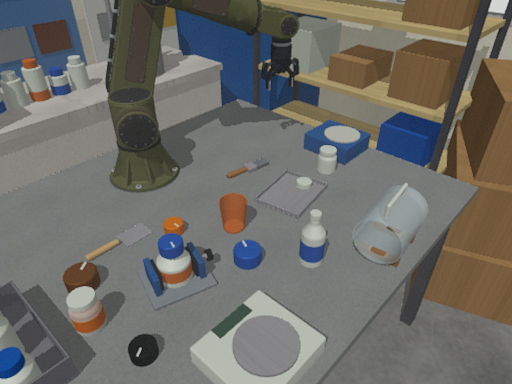

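The top view shows the cap on its clamped jar at about (339,198), with a distractor cap at (279,177). The tray is centred near (181,212) and the white cap in it is at (161,211).

Run:
```python
from h import *
im=np.load('pics/top0.npy');c=bot.calibration('top')
def comp(mask,box):
    m=np.zeros_like(mask);x0,y0,x1,y1=box;m[y0:y1,x0:x1]=mask[y0:y1,x0:x1];return m
hsv=cv2.cvtColor(im,cv2.COLOR_RGB2HSV)
blue=((hsv[...,0]>105)&(hsv[...,0]<130)&(hsv[...,1]>150)).astype(np.uint8)
for nm,box,z in(('cap',(327,184,352,212),.138),('distr',(262,160,296,194),.03)):
    m=comp(blue,box);cs=cv2.findContours(m,0,2)[0];k=max(cs,key=cv2.contourArea);(u,v),r=cv2.minEnclosingCircle(k)
    print(nm,u,v,r,ray(c,u,v,z),np.linalg.norm(ray(c,u+r,v,z)-ray(c,u-r,v,z)))
for nm,(u,v),z in(('beaker',(258,214),.1),('white',(161,211),.026),('bottle',(241,130),.17),('left',(114,212),.09),('right',(406,209),.1)): print(nm,ray(c,u,v,z))
for p in((145,191),(208,182),(216,231),(152,241)):print('tray',ray(c,*p,.018))
for p in((317,196),(353,206)):print('jaws',ray(c,*p,.07))
cr=np.vstack([cv2.resize(im[170:240,290:384],None,fx=8,fy=8,interpolation=cv2.INTER_CUBIC)])
cr2=cv2.resize(im[170:250,135:229],None,fx=4,fy=4,interpolation=cv2.INTER_CUBIC)
cv2.imwrite('pics/crop1.png',cr[:,:,::-1])
s=np.load('pics/scene0.npy');cv2.imwrite('pics/c.png',s[:,:,::-1])
# scene cap
cs=bot.calibration('scene');print('proj cap top guess in scene',proj(cs,ray(c,339,198,.138)))
```

```text
cap 339.3809509277344 198.0 10.805849075317383 [ 0.50475347 -0.25314622  0.138     ] 0.06729970841958945
distr 278.4090881347656 176.59091186523438 11.976147651672363 [ 0.59720998 -0.07138876  0.03      ] 0.08100614848237868
beaker [0.46485572 0.00134161 0.1       ]
white [0.49049004 0.32574812 0.026     ]
bottle [0.72200751 0.04813897 0.17      ]
left [0.48372452 0.46337766 0.09      ]
right [ 0.46920423 -0.47054709  0.1       ]
tray [0.56098972 0.38229167 0.018     ]
tray [0.58668026 0.16815492 0.018     ]
tray [0.41957104 0.14275392 0.018     ]
tray [0.39152874 0.3566463  0.018     ]
jaws [ 0.52218947 -0.19322091  0.07      ]
jaws [ 0.4864127  -0.30890637  0.07      ]
proj cap top guess in scene [169.05859882 240.73527146]
```

View pics/crop1.png

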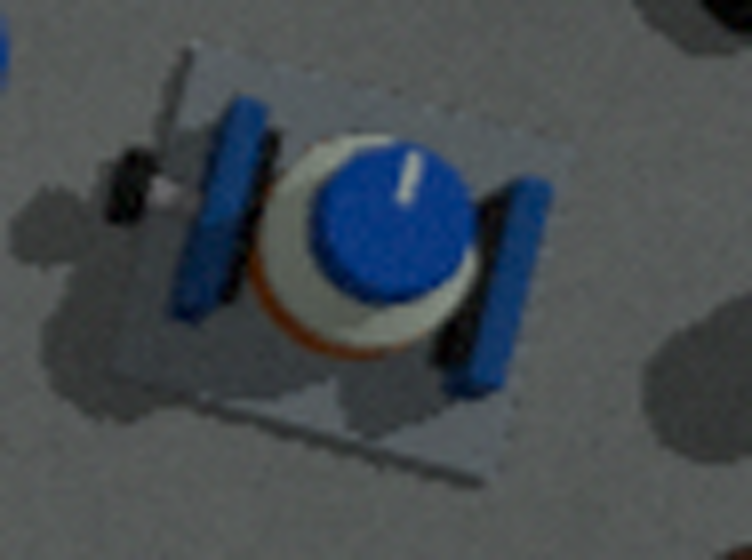

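```bash
cat >> h.py <<'E'
def toolaxes(az): # tool down, tool x at az deg
    a=np.radians(az);x=np.array([np.cos(a),np.sin(a),0]);z=np.array([0,0,-1.]);return np.stack([x,np.cross(z,x),z],1)
def plan(p1,az1,n,p0=None,az0=None):
    s=bot.sense();Q=R.from_quat(s['tcp_rot']).as_matrix()
    if p0 is None:p0=s['tcp_pos'];az0=np.degrees(np.arctan2(Q[1,0],Q[0,0]))
    p0,p1=np.array(p0),np.array(p1)
    print('from',np.round(p0,4),round(az0,2),'to',p1,az1)
    for i in range(n):
        d=toolaxes(az0+(az1-az0)*i/n).T@(p1-p0)/n*100
        print(i,'turn z',round(-(az1-az0)/n,2),'shift cm',np.round(d,2))
E
python3 - <<'E'
from h import *
plan([.505,-.253,.25],-21.6,5)
c=bot.calibration('wrist');M=R.from_rotvec(c['rvec']).as_matrix();s=bot.sense();Q=R.from_quat(s['tcp_rot']).as_matrix()
o=-M.T@c['tvec'];print('cam in tool',Q.T@(o-s['tcp_pos']),'axes in tool\n',Q.T@M.T,c['fx'])
E
```

```text
from [0.2236 0.5023 0.2308] 156.0 to [ 0.505 -0.253  0.25 ] -21.6
0 turn z 35.52 shift cm [-11.29 -11.51  -0.38]
1 turn z 35.52 shift cm [-15.87  -2.81  -0.38]
2 turn z 35.52 shift cm [-14.55   6.93  -0.38]
3 turn z 35.52 shift cm [-7.82 14.1  -0.38]
4 turn z 35.52 shift cm [ 1.83 16.02 -0.38]
cam in tool [ 6.83669552e-02 -9.73157707e-05 -1.42058056e-01] axes in tool
 [[-5.61135021e-04 -9.61931101e-01 -2.73291496e-01]
 [ 9.99999467e-01 -3.02863501e-04 -9.87227573e-04]
 [ 8.66874887e-04 -2.73291904e-01  9.61930758e-01]] 291.8289104297045
```

```bash
python3 -m creep '[[[0,0,7.1,-2.26,-2.3,-0.08,-1],[0,0,14.2,-4.52,-4.6,-0.16,-1],[0,0,21.3,-6.77,-6.9,-0.23,-1],[0,0,28.4,-9.03,-9.2,-0.3,-1],[0,0,35.5,-11.3,-11.5,-0.4,-1]]]'
python3 -m creep '[[[0,0,7.1,-3.2,-0.56,-0.08,-1],[0,0,14.2,-6.4,-1.1,-0.16,-1],[0,0,21.3,-9.5,-1.7,-0.23,-1],[0,0,28.4,-12.7,-2.2,-0.3,-1],[0,0,35.5,-15.9,-2.8,-0.4,-1]]]'
python3 -m creep '[[[0,0,7.1,-2.9,1.4,-0.08,-1],[0,0,14.2,-5.8,2.8,-0.16,-1],[0,0,21.3,-8.7,4.1,-0.23,-1],[0,0,28.4,-11.6,5.5,-0.3,-1],[0,0,35.5,-14.5,6.9,-0.4,-1]]]'
python3 -m creep '[[[0,0,7.1,-1.6,2.8,-0.08,-1],[0,0,14.2,-3.2,5.6,-0.16,-1],[0,0,21.3,-4.7,8.5,-0.23,-1],[0,0,28.4,-6.2,11.3,-0.3,-1],[0,0,35.5,-7.8,14.1,-0.4,-1]]]'
python3 -m creep '[[[0,0,7.1,0.37,3.2,-0.08,-1],[0,0,14.2,0.73,6.4,-0.16,-1],[0,0,21.3,1.1,9.6,-0.23,-1],[0,0,28.4,1.5,12.8,-0.3,-1],[0,0,35.5,1.8,16,-0.4,-1]]]'
python3 - <<'E'
from h import *
s=bot.sense();print(s['clock'],s['tcp_pos'],np.degrees(s['joint_pos']))
c,im=grab('wrist','w1')
print(proj(c,[.505,-.253,.138]),proj(c,[.531,-.261,.138]))
E
```

```text
clock: 0.52
tcp_pos: [0.2802, 0.3499, 0.235]
tcp_rot: [0.499, 0.867, -0.0, -0.0]
wrist_force: [0.7, -0.3, -0.1]
gripper_width: 0.0855
clock: 0.93
tcp_pos: [0.3368, 0.1988, 0.2392]
tcp_rot: [0.739, 0.673, -0.0, -0.0]
wrist_force: [0.8, 0.3, -0.1]
gripper_width: 0.0853
clock: 1.35
tcp_pos: [0.3929, 0.0482, 0.2433]
tcp_rot: [0.909, 0.416, -0.0, -0.0]
wrist_force: [0.7, 0.5, 0.9]
gripper_width: 0.0854
clock: 1.77
tcp_pos: [0.4496, -0.1027, 0.2471]
tcp_rot: [0.993, 0.119, -0.0, -0.0]
wrist_force: [0.4, 1.2, -0.1]
gripper_width: 0.0852
clock: 2.18
tcp_pos: [0.5058, -0.2535, 0.2509]
tcp_rot: [0.982, -0.19, -0.0, -0.0]
wrist_force: [0.4, 0.6, 0.2]
gripper_width: 0.0851
2.1833 [ 0.50581998 -0.25351906  0.25086103] [-3.03302537e+01  1.84196681e+01  8.29086893e+01  2.63925987e-03
  7.87121821e+01  8.15201222e+01]
[255.43017847 191.90150358] [252.84011678 162.262104  ]
```

View pics/w1.png

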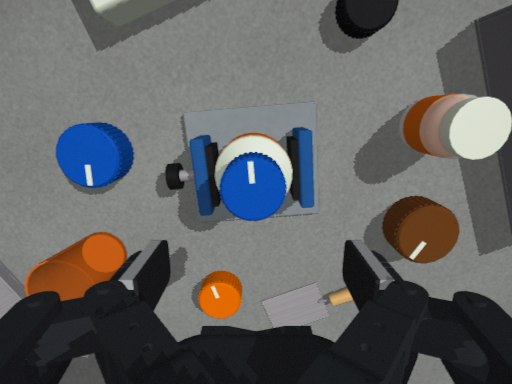

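The wrist view shows the cap top at about (253,187), with its stripe end near (250,163). The larger blue decoy is on the left and both clamp jaws lie lower.

Run:
```python
from h import *
im=np.load('pics/w1.npy');c=bot.calibration('wrist')
hsv=cv2.cvtColor(im,cv2.COLOR_RGB2HSV)
blue=((hsv[...,0]>105)&(hsv[...,0]<130)&(hsv[...,1]>150)).astype(np.uint8);blue[:,:217]=0;blue[:,289:]=0
k=max(cv2.findContours(blue,0,2)[0],key=cv2.contourArea);(u,v),r=cv2.minEnclosingCircle(k)
e=cv2.fitEllipse(cv2.convexHull(k));print(u,v,r,e)
for p in((u,v),e[0]):print(ray(c,*p,.138))
print('diam',np.linalg.norm(ray(c,u+r,v,.138)-ray(c,u-r,v,.138)), 'bbox',cv2.boundingRect(k))
b=cv2.boundingRect(k);print('left/right mid',ray(c,b[0]+b[2]/2,v,.138),'bottom edge',ray(c,u,b[1]+b[3],.138),'top',ray(c,u,b[1],.138))
w=((im.min(2)>150)&(cv2.dilate(blue,np.ones((5,5)))>0)).astype(np.uint8);w[:int(v-r*.9)]=0
ys,xs=np.nonzero(w);print('stripe',xs.min(),xs.max(),ys.min(),ys.max())
```

```text
252.18597412109375 186.34957885742188 34.56077575683594 ((252.34014892578125, 186.55381774902344), (66.32219696044922, 68.1390609741211), 5.793339252471924)
[ 0.51178966 -0.25665839  0.138     ]
[ 0.51156129 -0.25671307  0.138     ]
diam 0.06222377532765943 bbox (219, 152, 67, 69)
left/right mid [ 0.51168105 -0.25691938  0.138     ] bottom edge [ 0.48107437 -0.24376485  0.138     ] top [ 0.54028016 -0.26861801  0.138     ]
stripe 226 287 155 191
```

```bash
python3 -m creep '[[[0,0,0,0.1,0,1.7,-1],[0,0,0,0.2,0,3.4,-1],[0,0,0,0.3,0,5.1,-1],[0,0,0,0.44,0.01,8.5,-1],[0,0,0,0.44,0.01,8.5,-1]]]'
python3 - <<'E'
from h import *
c,im=grab('wrist','w2');s=bot.sense();print(s['tcp_pos'])
hsv=cv2.cvtColor(im,cv2.COLOR_RGB2HSV)
blue=((hsv[...,0]>105)&(hsv[...,0]<130)&(hsv[...,1]>150)).astype(np.uint8)
blue[:, :170]=0;blue[:,340:]=0
k=max(cv2.findContours(blue,0,2)[0],key=cv2.contourArea);b=cv2.boundingRect(k);print(b)
l=ray(c,b[0],b[1]+b[3]/2,.138);r=ray(c,b[0]+b[2],b[1]+b[3]/2,.138);bt=ray(c,b[0]+b[2]/2,b[1]+b[3],.138)
a=np.radians(-21.9);print('diam',np.linalg.norm(l-r),'mid',(l+r)/2,'from bottom',bt+.031*np.array([np.cos(a),np.sin(a),0]))
E
```

```text
clock: 2.65
tcp_pos: [0.5076, -0.2525, 0.1605]
tcp_rot: [0.982, -0.186, -0.004, -0.001]
wrist_force: [-0.9, 0.3, -1.9]
gripper_width: 0.0852
[ 0.50842742 -0.25295708  0.16370896]
(203, 171, 101, 102)
diam 0.06086630752519285 mid [ 0.51291344 -0.25324081  0.138     ] from bottom [ 0.50933912 -0.25196363  0.138     ]
```

View pics/w2.png

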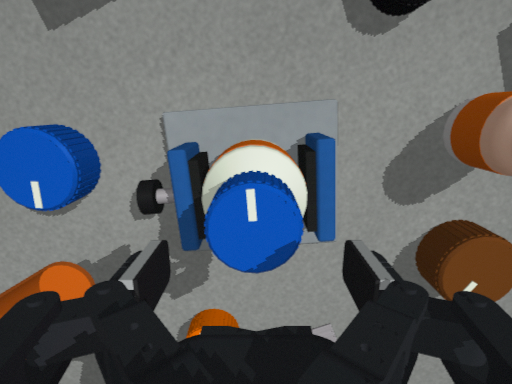

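Run:
```python
from h import *
bot.grab_frame('wrist');bot.grab_frame('wrist')
c,im=grab('wrist','w3');s=bot.sense();print(s['tcp_pos'],s['tcp_rot'])
hsv=cv2.cvtColor(im,cv2.COLOR_RGB2HSV)
blue=((hsv[...,0]>105)&(hsv[...,0]<130)&(hsv[...,1]>150)).astype(np.uint8)
blue[:, :198]=0;blue[:,309:]=0
k=max(cv2.findContours(blue,0,2)[0],key=cv2.contourArea);b=cv2.boundingRect(k);print(b)
k=k.reshape(-1,2);lo=k[k[:,1]>b[1]+b[3]*.55].astype(float) # lower rim = top-face rim
P=np.array([ray(c,u+.5,v+.5,.138) for u,v in lo])[:,:2]
from scipy.optimize import least_squares
f=least_squares(lambda q:np.hypot(*(P-q[:2]).T)-q[2],[.51,-.255,.031],loss='soft_l1',f_scale=.001);print(f.x)
f2=least_squares(lambda q:np.hypot(*(P-q[:2]).T)-.031,[.51,-.255],loss='soft_l1',f_scale=.001);print(f2.x)
Q=R.from_quat(s['tcp_rot']).as_matrix();print('in tool cm',100*Q.T@(np.r_[f2.x,.138]-s['tcp_pos']))
```

```text
[ 0.51020052 -0.25396154  0.16815763] [ 9.82467871e-01 -1.86428936e-01  1.00356975e-03  3.57363120e-04]
(205, 173, 96, 98)
[ 0.50881477 -0.25175412  0.02974032]
[ 0.51035002 -0.25225608]
in tool cm [-0.0549126  -0.16515743  3.01560035]
```

```bash
python3 -m creep '[[[0,0,0,0,-0.1,1.4,-1],[0,0,0,0,-0.15,2.8,-1],[0,0,0,0,-0.15,4.2,-1],[0,0,0,0,-0.15,5.6,-1],[0,0,0,0,-0.15,6.7,-1]]]' 80
python3 -m creep '[[[0,0,0,0,0,0,-1],[0,0,0,0,0,0,0],[0,0,0,0,0,0,1],[0,0,0,0,0,0,1],[0,0,0,0,0,0,1]]]' 80
python3 -m creep '[[[0,0,0,0,0,0,1],[0,0,0,0,0,0,1],[0,0,0,0,0,0,1],[0,0,0,0,0,0,1],[0,0,0,0,0,0,1]]]' 80
python3 - <<'E'
from h import *
s=bot.sense();print(s['tcp_pos'],s['tcp_rot'],s['wrist_force'],s['torque'],np.degrees(s['joint_pos'][5]))
E
```

```text
clock: 3.27
tcp_pos: [0.5107, -0.2525, 0.1001]
tcp_rot: [0.982, -0.186, 0.001, 0.0]
wrist_force: [-0.6, -0.3, -0.1]
gripper_width: 0.0855
clock: 3.68
tcp_pos: [0.511, -0.2523, 0.1013]
tcp_rot: [0.982, -0.186, 0.001, 0.0]
wrist_force: [-1.4, 4.3, 8.1]
gripper_width: 0.0602
clock: 4.1
tcp_pos: [0.511, -0.2524, 0.1013]
tcp_rot: [0.982, -0.186, 0.001, 0.0]
wrist_force: [-1.8, 4.3, 8.1]
gripper_width: 0.06
[ 0.51099826 -0.25235635  0.10130531] [ 9.82460534e-01 -1.86465804e-01  1.33349269e-03  1.59919084e-04] [-1.76034579  4.2884083   8.09742991] [ 0.70004801  0.22044501 -0.0367053 ] 81.49624965207478
```

```bash
python3 -m creep '[[[0,0,-4,0,0,-0.02,1],[0,0,-8,0,0,-0.03,1],[0,0,-12,0,0,-0.05,1],[0,0,-16,0,0,-0.06,1],[0,0,-20,0,0,-0.08,1]]]' 90
python3 -m creep '[[[0,0,-4,0,0,-0.02,1],[0,0,-8,0,0,-0.03,1],[0,0,-12,0,0,-0.05,1],[0,0,-16,0,0,-0.06,1],[0,0,-20,0,0,-0.08,1]]]' 90
python3 - <<'E'
from h import *
s=bot.sense();print(s['tcp_pos'],s['wrist_force'],s['torque'],np.degrees(s['joint_pos'][5]))
c,im=grab('wrist','w4')
cv2.imwrite('pics/w4c.png',im[100:300,130:390,::-1])
E
```

```text
clock: 4.52
tcp_pos: [0.5113, -0.2516, 0.1015]
tcp_rot: [1.0, -0.011, 0.001, -0.0]
wrist_force: [5.6, 10.0, 1.7]
gripper_width: 0.06
clock: 4.93
tcp_pos: [0.5112, -0.2501, 0.1019]
tcp_rot: [0.987, 0.163, 0.001, -0.001]
wrist_force: [4.5, 20.0, 2.8]
gripper_width: 0.0597
[ 0.51116154 -0.25011819  0.10191861] [ 4.50483122 20.00945251  2.83117973] [ 3.28324123 -0.59324127 -0.52233209] 41.325705068309794
```

View pics/w4.png

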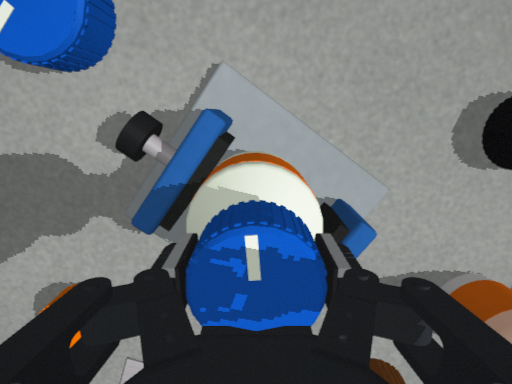

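The stripe is still upright in the image, as it was before the turn. So the cap has turned 40° with the gripper. A side force is building, so the cap axis sits about 3 mm behind the TCP and I'll make the TCP orbit to match.

```bash
python3 -m creep '[[[0,0,-7,0.01,-0.15,-0.03,1],[0,0,-14,0.02,-0.25,-0.05,1],[0,0,-21,0.03,-0.32,-0.08,1],[0,0,-28,0.04,-0.38,-0.11,1],[0,0,-35,0.05,-0.42,-0.14,1]]]' 90
python3 -m creep '[[[0,0,-7,-0.01,-0.04,-0.03,1],[0,0,-14,-0.02,-0.08,-0.05,1],[0,0,-21,-0.04,-0.12,-0.08,1],[0,0,-28,-0.05,-0.16,-0.11,1],[0,0,-35,-0.06,-0.19,-0.14,1]]]' 90
python3 - <<'E'
from h import *
s=bot.sense();print(s['tcp_pos'],s['wrist_force'],s['torque'],np.degrees(s['joint_pos'][5]))
E
```

```text
clock: 5.4
tcp_pos: [0.5098, -0.2477, 0.1033]
tcp_rot: [0.892, 0.453, 0.001, 0.0]
wrist_force: [-0.9, 6.5, 1.0]
gripper_width: 0.06
clock: 5.82
tcp_pos: [0.5075, -0.2468, 0.1046]
tcp_rot: [0.714, 0.7, 0.0, -0.0]
wrist_force: [-3.8, 7.1, 2.3]
gripper_width: 0.0598
[ 0.5075173  -0.2467604   0.10460923] [-3.84811005  7.07385085  2.29838513] [ 1.12919708  0.65334691 -0.25751424] -28.558651035431595
```

```bash
python3 -m creep '[[[0,0,-7,0,-0.05,-0.03,1],[0,0,-14,0,-0.1,-0.05,1],[0,0,-21,0,-0.14,-0.08,1],[0,0,-28,-0.01,-0.18,-0.11,1],[0,0,-35,-0.01,-0.22,-0.14,1]]]' 90
python3 -m creep '[[[0,0,-5,0,-0.03,-0.02,1],[0,0,-10,-0.01,-0.06,-0.04,1],[0,0,-15,-0.02,-0.09,-0.06,1],[0,0,-20,-0.02,-0.11,-0.08,1],[0,0,-20,-0.02,-0.11,-0.08,1]]]' 90
python3 - <<'E'
from h import *
s=bot.sense();print(s['tcp_pos'],s['wrist_force'],s['torque'],np.degrees(s['joint_pos'][5]))
c,im=grab('wrist','w5')
E
```

```text
clock: 6.23
tcp_pos: [0.5051, -0.2472, 0.106]
tcp_rot: [0.471, 0.882, 0.0, -0.0]
wrist_force: [-3.3, 4.6, 0.7]
gripper_width: 0.0598
clock: 6.65
tcp_pos: [0.5041, -0.2482, 0.1067]
tcp_rot: [0.31, 0.951, 0.0, -0.0]
wrist_force: [-5.9, 1.5, 0.8]
gripper_width: 0.0597
[ 0.50412734 -0.24816903  0.10673922] [-5.88945494  1.52346859  0.75384967] [0.15806791 0.96435505 0.0760899 ] -83.77164813861835
```

View pics/w5.png

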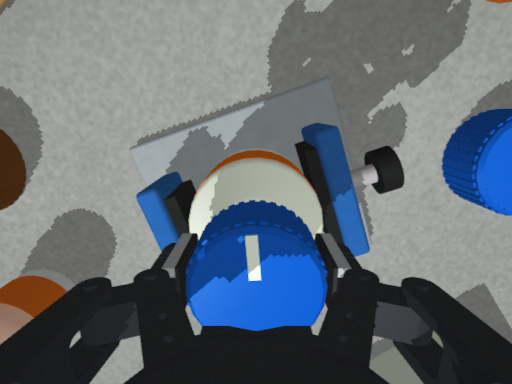

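The stripe still follows the gripper after 165° and the twisting torque has dropped to about 0.08 N m, so the cap is off the thread. Next I lift it straight up.

```bash
python3 -m creep '[[[0,0,0,0,0,-0.3,1],[0,0,0,0,0,-0.6,1],[0,0,0,0,0,-1.0,1],[0,0,0,0,0,-1.4,1],[0,0,0,0,0,-1.8,1]]]' 90
python3 -m creep '[[[0,0,0,0,0,-1,1],[0,0,0,0,0,-2,1],[0,0,0,0,0,-3.5,1],[0,0,0,0,0,-5,1],[0,0,0,0,0,-7,1]]]' 90
python3 - <<'E'
from h import *
s=bot.sense();print(s['clock'],s['tcp_pos'],s['wrist_force'],s['torque'],np.degrees(s['joint_pos']))
# tray from top view incl. pen corner refinement
im=np.load('pics/top0.npy');c=bot.calibration('top')
cv2.imwrite('pics/tray.png',cv2.resize(im[170:254,132:236],None,fx=7,fy=7,interpolation=cv2.INTER_CUBIC)[:,:,::-1])
E
```

```text
clock: 7.12
tcp_pos: [0.5048, -0.2485, 0.1249]
tcp_rot: [0.313, 0.95, -0.0, 0.001]
wrist_force: [0.1, 0.1, -1.3]
gripper_width: 0.06
clock: 7.53
tcp_pos: [0.5042, -0.2482, 0.1949]
tcp_rot: [0.313, 0.95, 0.0, -0.0]
wrist_force: [-0.1, -0.4, -1.2]
gripper_width: 0.0599
7.5333 [ 0.50424418 -0.24819706  0.19490111] [-0.14619618 -0.43920651 -1.16602266] [-0.01641698  0.03659295 -0.06595245] [-2.99411923e+01  2.05178305e+01  8.77051371e+01  3.77179674e-04
  7.18058937e+01 -8.34465318e+01]
```

View pics/tray.png

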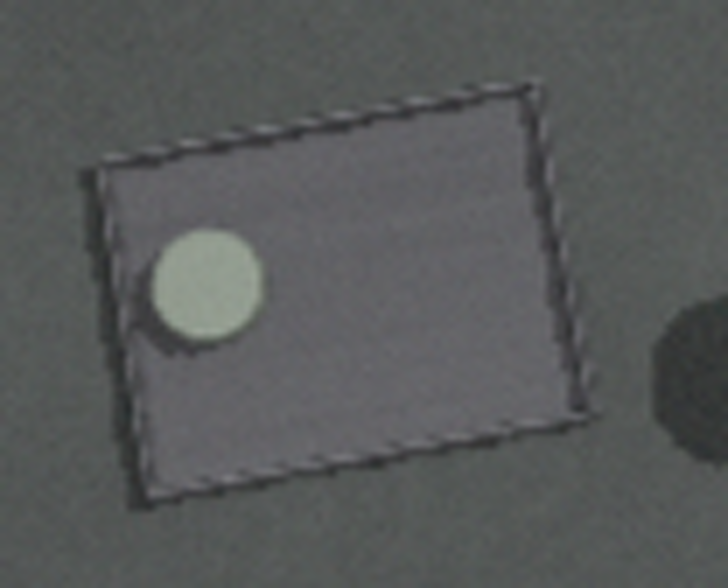

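Run:
```python
from h import *
c=bot.calibration('top')
K=[ray(c,132+(a)/7,170+(b)/7,.018)[:2] for a,b in((105,160),(540,85),(592,415),(145,500))]
for i in range(4):print(K[i],np.linalg.norm(K[i]-K[i-1]))
ctr=np.mean(K,0);x=(K[0]+K[1]-K[2]-K[3]);x/=np.linalg.norm(x);az=np.degrees(np.arctan2(x[1],x[0]));y=np.array([-x[1],x[0]])
w=ray(c,132+207/7,170+285/7,.026)[:2]-ctr
print(ctr,az,'white in tray',w@x,w@y)
t=ctr-.05*y;axt=az+90;a=np.radians(axt)
print('cap target',t)
p=t+.0032*np.array([np.cos(a),np.sin(a)])
plan([*p,.195],axt,3)
```

```text
[0.55444284 0.37541751] 0.16575250521135101
[0.58608989 0.16426855] 0.21350742091261654
[0.42525176 0.14077743] 0.16254455906522736
[0.3900479  0.35424686] 0.2163527475363938
[0.4889581  0.25867759] 7.819086029340023 white in tray 0.011289871292369014 0.06422247573688783
cap target [0.49576038 0.20914246]
from [ 0.5042 -0.2482  0.1949] 143.51 to [0.49532503 0.21231271 0.195     ] 97.81908602934003
0 turn z 15.23 shift cm [ 9.37 12.16 -0.  ]
1 turn z 15.23 shift cm [12.23  9.28 -0.  ]
2 turn z 15.23 shift cm [14.24  5.74 -0.  ]
```

Tray size and white cap position agree with the given figures.

```bash
python3 -m creep '[[[0,0,3,1.8,2.4,0,1],[0,0,6,3.7,4.8,0,1],[0,0,9,5.6,7.3,0,1],[0,0,12.2,7.5,9.7,0,1],[0,0,15.2,9.4,12.2,0,1]]]' 90
python3 -m creep '[[[0,0,3,2.4,1.9,0,1],[0,0,6,4.9,3.7,0,1],[0,0,9,7.3,5.6,0,1],[0,0,12.2,9.8,7.4,0,1],[0,0,15.2,12.2,9.3,0,1]]]' 90
python3 -m creep '[[[0,0,3,2.8,1.1,0,1],[0,0,6,5.7,2.3,0,1],[0,0,9,8.5,3.4,0,1],[0,0,12.2,11.4,4.6,0,1],[0,0,15.2,14.2,5.7,0,1]]]' 90
python3 -m creep '[[[0,0,0,0,0,1.5,1],[0,0,0,0,0,3,1],[0,0,0,0,0,4.5,1],[0,0,0,0,0,6,1],[0,0,0,0,0,6,1]]]' 90
python3 - <<'E'
from h import *
bot.grab_frame('top');bot.grab_frame('top')
s=bot.sense();print(s['clock'],s['tcp_pos'],s['tcp_rot'],s['wrist_force'],s['gripper_width'])
c,im=grab('wrist','w6')
E
```

```text
clock: 7.95
tcp_pos: [0.5013, -0.0931, 0.195]
tcp_rot: [0.437, 0.899, 0.0, 0.001]
wrist_force: [0.7, 0.6, -0.3]
gripper_width: 0.0599
clock: 8.37
tcp_pos: [0.4986, 0.0606, 0.1951]
tcp_rot: [0.552, 0.834, 0.0, 0.001]
wrist_force: [0.1, -0.0, -0.5]
gripper_width: 0.0601
clock: 8.78
tcp_pos: [0.4954, 0.2137, 0.1951]
tcp_rot: [0.658, 0.753, 0.001, 0.0]
wrist_force: [0.2, -0.1, -0.0]
gripper_width: 0.0594
clock: 9.2
tcp_pos: [0.4946, 0.2118, 0.1322]
tcp_rot: [0.657, 0.754, -0.001, -0.001]
wrist_force: [-1.0, -0.7, -0.8]
gripper_width: 0.0597
9.3 [0.49570238 0.21208929 0.13478755] [6.56694253e-01 7.54156903e-01 1.32896258e-04 7.63652671e-05] [-0.22614117 -0.39445434 -0.31860696] 0.05964049131080662
```

View pics/w6.png

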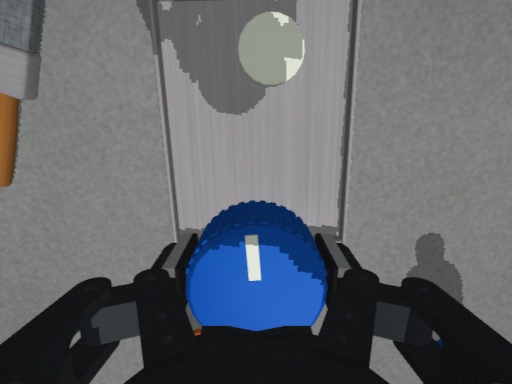

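Run:
```python
from h import *
c=bot.calibration('wrist')
print('target floor',proj(c,[.4958,.2091,.004]),'tray -y corners pred',proj(c,[.586,.164,.018]),proj(c,[.425,.141,.018]))
for p in((175,238),(342,240),(155,5),(358,5)):print(p,ray(c,*p,.018))
for p in((180,231),(340,235)):print(p,ray(c,*p,.004))
print('white',ray(c,271,48,.026))
```

```text
target floor [254.54431562 187.25361665] tray -y corners pred [339.82114522 247.3993781 ] [173.13584443 248.21504439]
(175, 238) [0.42613165 0.15208947 0.018     ]
(342, 240) [0.58640264 0.17199292 0.018     ]
(155, 5) [0.39846854 0.34776576 0.018     ]
(358, 5) [0.55545113 0.36953785 0.018     ]
(180, 231) [0.42737746 0.15355855 0.004     ]
(340, 235) [0.58856058 0.17129472 0.004     ]
white [0.49256781 0.32843629 0.026     ]
```

```bash
python3 -m creep '[[[0,0,0,0.3,0,2.8,1],[0,0,0,0.6,0,5.6,1],[0,0,0,1,0,8.5,1],[0,0,0,1,0,10.5,1],[0,0,0,1,0,12.3,1]]]' 90
python3 -m creep '[[[0,0,0,0,0,0,1],[0,0,0,0,0,0.1,1],[0,0,0,0,0,0.2,1],[0,0,0,0,0,0.3,1],[0,0,0,0,0,0.4,1]]]' 90
python3 -m creep '[[[0,0,0,0,0,0.04,1],[0,0,0,0,0,0.08,1],[0,0,0,0,0,0.12,1],[0,0,0,0,0,0.16,1],[0,0,0,0,0,0.2,1]]]' 90
```

```text
clock: 9.77
tcp_pos: [0.4945, 0.2222, 0.0107]
tcp_rot: [0.657, 0.754, 0.0, 0.0]
wrist_force: [-0.5, -0.4, -0.2]
gripper_width: 0.0599
clock: 10.18
tcp_pos: [0.4948, 0.2221, 0.0081]
tcp_rot: [0.657, 0.754, 0.001, 0.0]
wrist_force: [-1.0, 0.2, -0.1]
gripper_width: 0.0597
clock: 10.6
tcp_pos: [0.4942, 0.2219, 0.0049]
tcp_rot: [0.657, 0.754, 0.0, 0.0]
wrist_force: [-0.0, 1.0, -0.6]
gripper_width: 0.0598
```

```bash
python3 -m creep '[[[0,0,0,0,0,0.04,1],[0,0,0,0,0,0.08,1],[0,0,0,0,0,0.12,1],[0,0,0,0,0,0.16,1],[0,0,0,0,0,0.2,1]]]' 90
python3 -m creep '[[[0,0,0,0,0,0.02,1],[0,0,0,0,0,0.04,1],[0,0,0,0,0,0.06,1],[0,0,0,0,0,0.08,1],[0,0,0,0,0,0.1,1]]]' 90
```

```text
clock: 11.02
tcp_pos: [0.4941, 0.2219, 0.0028]
tcp_rot: [0.657, 0.754, -0.0, -0.0]
wrist_force: [0.9, -0.5, -0.9]
gripper_width: 0.0599
clock: 11.43
tcp_pos: [0.4941, 0.2219, 0.0019]
tcp_rot: [0.657, 0.754, -0.0, 0.0]
wrist_force: [0.3, -1.0, -1.4]
gripper_width: 0.0596
```

```bash
python3 -m creep '[[[0,0,0,0,0,0.02,1],[0,0,0,0,0,0.04,1],[0,0,0,0,0,0.06,1],[0,0,0,0,0,0.08,1],[0,0,0,0,0,0.1,1]]]' 90
python3 -m creep '[[[0,0,0,0,0,0.02,1],[0,0,0,0,0,0.04,1],[0,0,0,0,0,0.06,1],[0,0,0,0,0,0.08,1],[0,0,0,0,0,0.1,1]]]' 90
```

```text
clock: 11.85
tcp_pos: [0.4942, 0.222, 0.0014]
tcp_rot: [0.657, 0.754, 0.0, 0.0]
wrist_force: [-3.5, -1.2, 9.9]
gripper_width: 0.0595
clock: 12.27
tcp_pos: [0.4942, 0.222, 0.0012]
tcp_rot: [0.657, 0.754, 0.0, 0.0]
wrist_force: [-10.0, -4.0, 23.6]
gripper_width: 0.0598
```

```bash
python3 -m creep '[[[0,0,0,0,0,-0.1,1],[0,0,0,0,0,-0.15,1],[0,0,0,0,0,-0.15,1],[0,0,0,0,0,-0.15,1],[0,0,0,0,0,-0.15,1]]]' 20
python3 -m creep '[[[0,0,0,0,0,0,-0.2],[0,0,0,0,0,0,-0.4],[0,0,0,0,0,0,-0.6],[0,0,0,0,0,0,-0.8],[0,0,0,0,0,0,-1]]]' 20
python3 -m creep '[[[0,0,0,0,0,0,-1],[0,0,0,0,0,0,-1],[0,0,0,0,0,0,-1],[0,0,0,0,0,0,-1],[0,0,0,0,0,0,-1]]]' 20
python3 -m creep '[[[0,0,0,0,0,-0.5,-1],[0,0,0,0,0,-1.5,-1],[0,0,0,0,0,-3,-1],[0,0,0,0,0,-5,-1],[0,0,0,0,0,-8,-1]]]' 20
python3 -m creep '[[[0,0,0,0,0,-2.5,-1],[0,0,0,0,0,-5,-1],[0,0,0,0,0,-7.5,-1],[0,0,0,0,0,-10,-1],[0,0,0,0,0,-10,-1]]]' 20
python3 - <<'E'
from h import *
bot.grab_frame('top');bot.grab_frame('top')
c,im=grab('wrist','w7');cs,si=grab('scene','s7')
hsv=cv2.cvtColor(im,cv2.COLOR_RGB2HSV)
blue=((hsv[...,0]>105)&(hsv[...,0]<130)&(hsv[...,1]>150)).astype(np.uint8);blue[:, :150]=0;blue[:,362:]=0
k=max(cv2.findContours(blue,0,2)[0],key=cv2.contourArea);(u,v),r=cv2.minEnclosingCircle(k)
print(u,v,ray(c,u,v,.038),np.linalg.norm(ray(c,u+r,v,.038)-ray(c,u-r,v,.038)))
print(bot.sense()['clock'])
cv2.imwrite('pics/fin.png',np.hstack([cv2.resize(im,(400,300)),cv2.resize(si,(400,300),interpolation=cv2.INTER_AREA)])[:,:,::-1])
E
```

```text
clock: 12.68
tcp_pos: [0.4942, 0.222, 0.0014]
tcp_rot: [0.657, 0.754, 0.0, 0.0]
wrist_force: [-0.9, -0.5, 2.7]
gripper_width: 0.0596
clock: 13.1
tcp_pos: [0.494, 0.2219, 0.0012]
tcp_rot: [0.657, 0.754, -0.0, -0.0]
wrist_force: [-0.8, 0.0, 0.2]
gripper_width: 0.0847
clock: 13.52
tcp_pos: [0.4941, 0.2219, 0.0014]
tcp_rot: [0.657, 0.754, -0.0, -0.0]
wrist_force: [-0.8, -0.2, 0.3]
gripper_width: 0.0853
clock: 13.93
tcp_pos: [0.4932, 0.2216, 0.0815]
tcp_rot: [0.657, 0.754, -0.001, -0.001]
wrist_force: [0.8, 0.6, -0.3]
gripper_width: 0.0853
clock: 14.35
tcp_pos: [0.4956, 0.2225, 0.1874]
tcp_rot: [0.657, 0.754, 0.004, 0.002]
wrist_force: [0.2, -0.3, 1.3]
gripper_width: 0.0855
255.55276489257812 182.55528259277344 [0.49505321 0.22047357 0.038     ] 0.06203605889916153
14.55
```

View pics/fin.png

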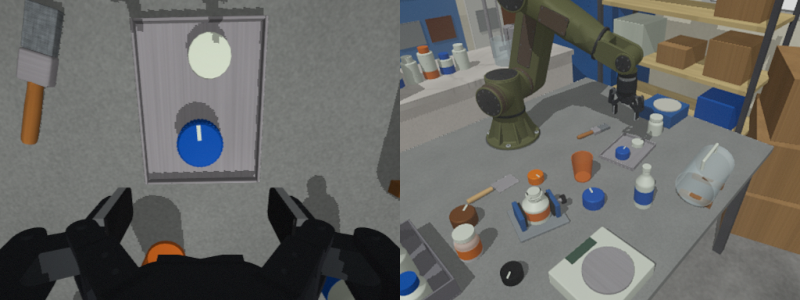

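The cap sits flat in the free part of the tray with its stripe up, at about (200,142) in the left half of the picture. In the right half the jar is open and everything else stands where it was.

```bash
python3 -c "
from station import bot
print(bot.hand_in())"
```

```text
the job is handed in; nothing more can be done
None
```

The blue cap is off the jar and standing top side up in the free half of the tray, and the job is handed in at about 14.6 s on the robot's clock.

- **Unscrewing:** I gripped the cap at 80–90 N and broke it loose counter-clockwise. I turned it 165° in one grip, rising with the thread, until the twisting torque fell to about 0.08 N m. Then I lifted it straight up.
- **Placing:** I lowered it until it touched the tray floor, eased off, opened the fingers and rose clear.
- **Last checks:**
  - The cap is centred at about (0.495, 0.220) m, within about 2 mm of where I set it down. Its measured width is 62.0 mm, as given, which fits it lying flat.
  - The white cap, beaker, bottle and other jars look unmoved in the last pictures, but I did not measure them.
  - The gripper hangs free about 19 cm above the tray, touching nothing.
- **Disagreements:**
  - The first estimates of the cap's position on the jar differed by 3–6 mm between the overhead and wrist cameras.
  - The off-centre grip that followed built up a 20 N side force early in the twist. I corrected it by moving the tool around the cap's true axis.
  - Setting the cap down reached about 24 N of downward force, plus about 11 N sideways, before I eased off. Both stayed within the limits.

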